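# Load the gas filter tube

## Task

Load the two plain filter cartridges from the wire rack into the clear closed-end filter tube by way of its loading rails: the long one first, then the short one behind it, pushing it deeper until both are fully inside and the short one's outer end is about level with the tube's mouth. Leave the filter with the hose spigots in its place on the rack.

Things in the scene. Friction and masses are not known exactly. Their poses are not given: they have to be found in the camera images.
- long_filter_center (a point): Plain white cylinder with flat ends, 40 mm across, 70 mm long, about 85 g, lying in one of three lanes (90 mm apart, order varies) of a wire rack. Point: its centre, 50 mm above the table; x = the cylinder's axis, either way round. Each lane is two 8 mm rods, 24 mm between centres, wholly under the cylinder: fingers pass down both its sides freely to 20 mm below its centre.
- short_filter_center (a point): The same plain white cylinder, 40 mm across, but 45 mm long, about 55 g, lying in another lane of the rack. Point: its centre, 50 mm above the table; x = the cylinder's axis, either way round.
- spigot_center (a point): Not wanted: white filter in the remaining lane, 40 mm across, with a 50 mm long body and a thin hose spigot (12 mm across, 21 mm long) out of each end. Point: its centre, 50 mm above the table; x = its axis.
- tube_mouth (a point): Centre of the mouth of the fixed, level, clear tube, 62 mm above the table; x points into it, z up. Inside 52 mm wide, 120 mm deep; flared rim 68 mm. Two 8 mm rods, 12 mm each side of the axis, run from 155 mm before the mouth to the closed end. A cartridge laid on them self-centres, centre 62 mm up, and slides at under 2 N. Rod tops lie 17 mm below the axis; outside them 40 mm is free.
Not all that is in view belongs to the job. What is shaped like the part that bears short_filter_center but purple is not meant. Leave any pink or red look-alike of the part that bears long_filter_center alone.

How it is judged:
By the outcome, as a careful person would: the job done as asked, in the order asked, and still so for the second after the job is handed in, with the robot touching nothing.
It also fails if it takes over 69 s, if anything falls off the work surface, if the arm or the gripper's body presses on something with over 40 N, if the wrist force passes 120 N, or if a joint passes its speed limit or range.

## Robot

A 6-joint arm with a two-finger parallel gripper is mounted at the origin on the work surface. World frame = base frame: x ahead of the robot, y to its left, z up, the work surface at z = 0. Lengths are in m, angles in rad, forces in N, time in s.
With the tool pointing down it reaches from about 0.25 to 0.775 m from the base axis. Payload 8.9 kg.
Tool frame: the origin (TCP) lies between the finger pads; the fingertips stand 14 mm ahead of it and the grasp point (between the pads) lies 5 mm behind it; z points along the fingers, y is the direction in which the jaws open and shut (so a half turn about z gives the same grasp; the last joint's range is limited). The gripper opens to 85 mm and grips with 20 to 120 N. Pads are 22 mm wide; open, the fingers measure 114 mm over their backs; the gripper's body (76 mm by 85 mm) begins 54 mm behind the grasp point. The pads swing forward as they close: fully open they stand 13 mm farther back than shut.
Start: joints at [1.004, 0.291, -0.153, 1.127, 0, 1.431], TCP at [0.218, 0.478, 0.245] pointing down, gripper open.
Joint ranges: [-2.52, 2.52], [-0.91, 1.74], [-1.3, 1.37], [-1.96, 2.02], [-1.52, 1.47], [-3.14, 3.14]. Speed limits (rad/s): [2.22, 2.22, 2.79, 3.14, 3.14, 3.14].

## Interface

Orientations are given as a unit quaternion [w, x, y, z].
In Python, from workcell import get_obs, imaging, bot gives the robot as it stands.
- The arm moves only by the tool send_rows, never from a script. Its argument "series" is a list of rows, each an object with "twist": the turn, a rotation vector about the tool's x, y, z in rad, a list of three; "linear": the shift along the tool's x, y, z in cm, a list of three; "hand": the opening, from 0 (shut) to 1 (fully open). A call has 1 to 5 rows; each row is the pose to reach, as a shift and turn from the pose measured when the call began, along the tool's axes at that moment; what a row does not reach only later rows make up. A row lasts 1/12 s, in which the tool goes at most 41.7 mm and 7.16 degrees, less where a joint would pass 70% of its speed; a pose out of reach is approached as far as the arm can. A call with a gripper value outside its range is refused whole. The fingers move at their own pace and stop on an object; "newtons" is the grip in N (left out, the last holds). Time passes only in rows, so rows that repeat a pose let the fingers close. It gives the time, the measured TCP pose, the force and the opening at its end, in the units of the state.
- get_obs(): the state, without advancing time (a new reading comes with each control period).
- imaging.grab_frame(name): name is "side" or "top" or "wrist"; returns a dict with "frame" (420x560x3 uint8, red, green, blue), "fx", "fy", "cx", "cy" (pixels), "D" ([k1, k2, p1, p2, k3] as OpenCV has them; the pictures are not rectified), "camera_from_world" (4x4, takes a point from world to camera coordinates). Camera axes: x right, y down, z forward; pixel columns grow to the right and rows downward; lengths in m; the calibration is good to about 2 mm. A picture is of the moment at which its call begins. There is no depth.
- bot.close_job(): hands the job in, once; it reports no verdict.
The state is a dict: "clock": time; "joint_pos": joint angles; "joint_vel": joint speeds; "joint_efforts": joint torques, N m; "position": TCP position; "tcp_rot": TCP orientation; "force": force on the tool from outside, world axes, zero at the start; "ft_torque": the same for the moment, N m; "gripper_width": finger opening in m.
Only numpy, scipy, OpenCV 4.12 (cv2) and the standard library are available. Lean on these libraries where they do the work, as an engineer would, in place of code of your own. Each camera call takes 0.05 s, during which the arm holds its last target.

## Working session

There is one attempt and no reset: what is moved stays moved. The work goes in short steps, Python scripts to look and compute and a tool call to move; the robot and the scene stay as the last step left them, time stands still between calls to the robot, and variables do not carry over. Pictures are saved under pics/ and viewed, and the job is handed in when it is done.

Besides the shell and the picture viewer there is one more tool, called after ">>>" as a command line: name --argument value ..., lists and objects as JSON in quotes. send_rows: Moves the arm, as the interface text tells. Its arguments: {"type":"object","properties":{"series":{"type":"array"},"newtons":{"type":"number"}},"required":["series"]}

```bash
mkdir -p pics; ls; python3 - <<'E'
from workcell import get_obs, imaging
import cv2,numpy as np
for n in ["side","top","wrist"]:
    d=imaging.grab_frame(n)
    cv2.imwrite(f"pics/{n}0.png",d["frame"][:,:,::-1])
    print(n,d["fx"],d["fy"],d["cx"],d["cy"],d["D"],np.round(d["camera_from_world"],4).tolist())
o=get_obs();print(o)
E
```

```text
pics
side 435.7917894604455 435.7917894604455 275.7210482335774 209.14276861768684 [-0.03517016  0.          0.          0.          0.        ] [[0.9297, -0.368, 0.0178, -0.5239], [-0.1832, -0.5039, -0.8441, 0.0841], [0.3196, 0.7815, -0.5359, 0.9411], [0.0, 0.0, 0.0, 1.0]]
top 515.3881612655679 515.3881612655679 278.6246319210629 220.71137359734055 [-0.13830616  0.          0.          0.          0.        ] [[-0.0236, -0.9997, -0.004, -0.1351], [-0.9969, 0.0238, -0.0747, 0.5204], [0.0748, 0.0022, -0.9972, 1.1414], [0.0, 0.0, 0.0, 1.0]]
wrist 327.1400998101383 327.1400998101383 280.32071867068134 211.0040102889859 [-0.0406307  0.         0.         0.         0.       ] [[0.4143, 0.9101, -0.0021, -0.5234], [0.8635, -0.3924, 0.3168, -0.0416], [0.2875, -0.1331, -0.9485, 0.3811], [0.0, 0.0, 0.0, 1.0]]
{'clock': 0.15, 'joint_pos': array([ 1.00369803e+00,  2.91133415e-01, -1.53914130e-01,  1.12670679e+00,
        7.27592713e-06,  1.43151053e+00]), 'joint_vel': array([-0.00101629, -0.00165106,  0.00270669,  0.00292994, -0.00037791,
        0.00231101]), 'joint_efforts': array([ 2.29363228e-03, -5.37371314e+01,  3.31521177e+01,  1.14280335e-02,
       -1.16908163e-04, -1.89522672e-05]), 'position': array([0.21763662, 0.47743306, 0.24488779]), 'tcp_rot': array([-1.69098426e-04,  2.12278710e-01,  9.77209046e-01, -4.48178720e-04]), 'force': array([-0.16752498, -0.83700375, -0.29445658]), 'ft_torque': array([-0.00445614,  0.01163509, -0.00169262]), 'gripper_width': 0.08527471456798336}
```

View pics/side0.png

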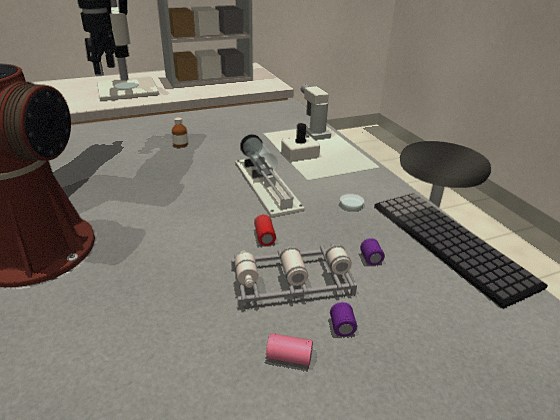

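View pics/top0.png

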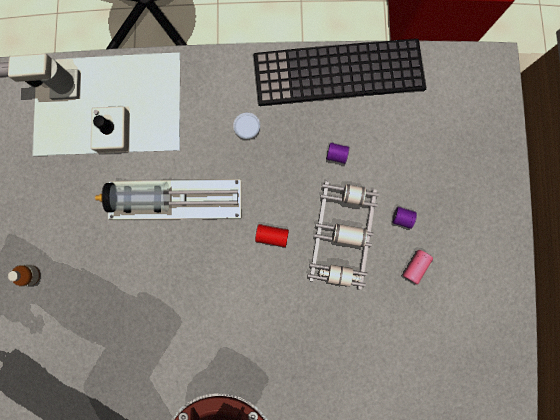

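View pics/wrist0.png

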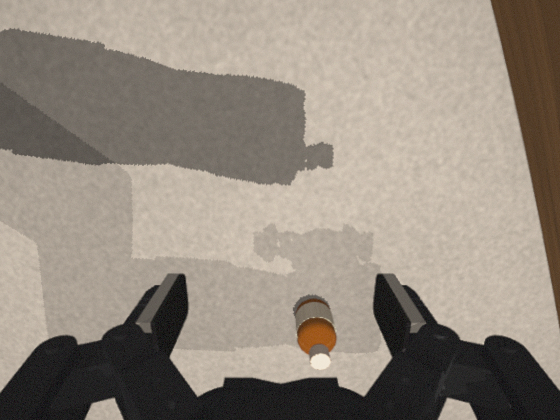

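```bash
python3 - <<'E'
import cv2
a=cv2.imread("pics/top0.png")
cv2.imwrite("pics/c1.png",cv2.resize(a[165:235,85:255],None,fx=4.7,fy=4.7,interpolation=cv2.INTER_CUBIC))
cv2.imwrite("pics/c2.png",cv2.resize(a[170:300,295:445],None,fx=4.6,fy=4.6,interpolation=cv2.INTER_CUBIC))
b=cv2.imread("pics/side0.png")
cv2.imwrite("pics/c3.png",cv2.resize(b[125:225,225:315],None,fx=6,fy=6,interpolation=cv2.INTER_CUBIC))
cv2.imwrite("pics/c4.png",cv2.resize(b[205:375,225:395],None,fx=3.5,fy=3.5,interpolation=cv2.INTER_CUBIC))
E
```

```text
(no output)
```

View pics/c1.png

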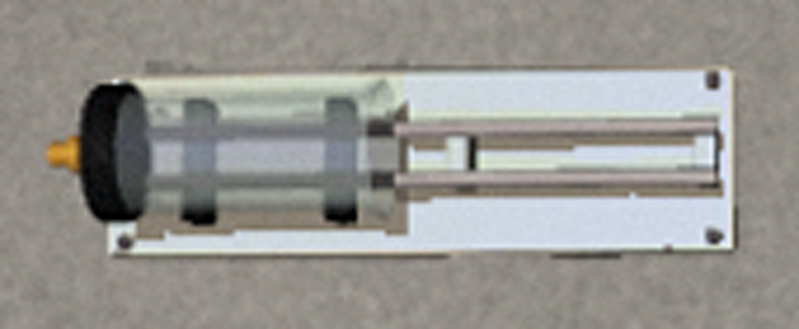

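View pics/c2.png

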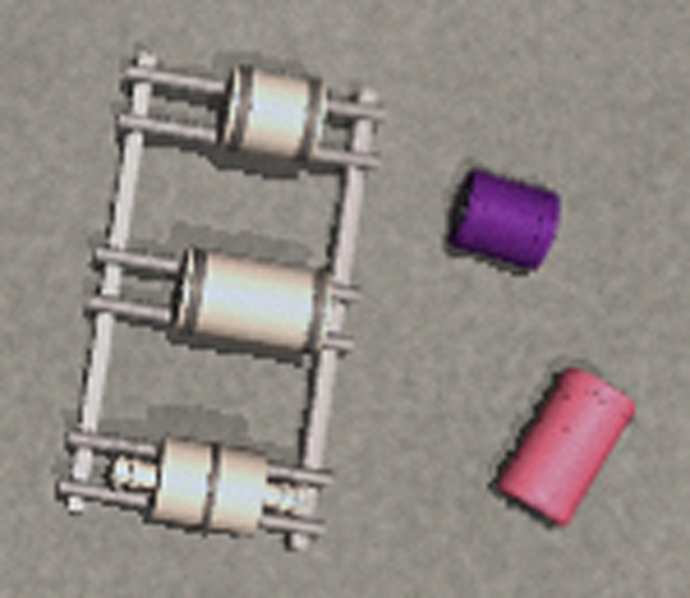

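View pics/c3.png

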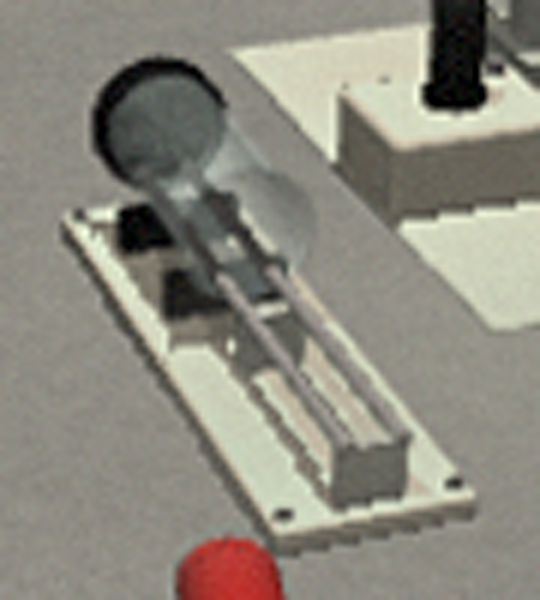

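View pics/c4.png

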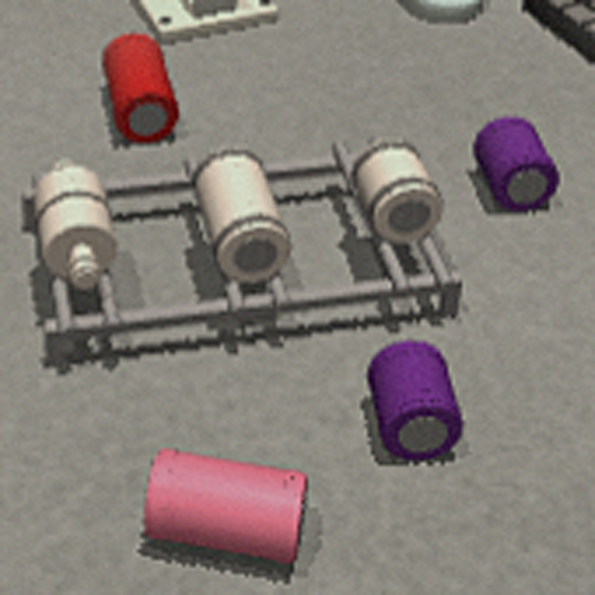

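```bash
cat > h.py <<'E'
import numpy as np, cv2
from workcell import get_obs, imaging
from scipy.spatial.transform import Rotation as R
def K(d): return np.array([[d["fx"],0,d["cx"]],[0,d["fy"],d["cy"]],[0,0,1.]])
def ray(d,px,z):
    p=cv2.undistortPoints(np.array([[px]],float),K(d),np.array(d["D"]))[0,0]
    T=np.array(d["camera_from_world"]);Rm=T[:3,:3];c=-Rm.T@T[:3,3]
    v=Rm.T@np.array([p[0],p[1],1]);return c+v*(z-c[2])/v[2]
def proj(d,P):
    T=np.array(d["camera_from_world"])
    return cv2.projectPoints(np.atleast_2d(P).astype(float),cv2.Rodrigues(T[:3,:3])[0],T[:3,3],K(d),np.array(d["D"]))[0][:,0]
def cyl(c,yaw,L,r):
    u=np.array([np.cos(yaw),np.sin(yaw),0]);v=np.array([-np.sin(yaw),np.cos(yaw),0]);t=np.linspace(0,2*np.pi,40)
    return [np.array([c+s*L/2*u+r*(np.cos(a)*v+np.sin(a)*np.array([0,0,1])) for a in t]) for s in(-1,1)]
def rot():
    q=get_obs()["tcp_rot"];return R.from_quat([q[1],q[2],q[3],q[0]]).as_matrix()
def delta(p,Rt=None):
    "shift in tool axes cm and rotvec to reach world p, rotation Rt"
    o=get_obs();A=rot();s=A.T@(np.array(p)-o["position"])*100
    r=R.from_matrix(A.T@Rt).as_rotvec() if Rt is not None else np.zeros(3)
    print("shift cm",np.round(s,2),"rot",np.round(r,3),"deg",np.round(np.degrees(r),1))
def down(yawx):
    "tool z down, tool x along yawx"
    x=np.array([np.cos(yawx),np.sin(yawx),0]);z=np.array([0,0,-1.]);return np.c_[x,np.cross(z,x),z]
E
python3 - <<'E'
from h import *
d=imaging.grab_frame("top")
c2=lambda x,y:(295+(x+.5)/4.6-.5,170+(y+.5)/4.6-.5)
c1=lambda x,y:(85+(x+.5)/4.7-.5,165+(y+.5)/4.7-.5)
def body(cs):
    P=np.array([ray(d,c2(*c),0.05) for c in cs]);ce=P.mean(0);u=(P[1]+P[2]-P[0]-P[3])/2
    print(ce,np.degrees(np.arctan2(u[1],u[0])),np.linalg.norm(u),np.linalg.norm((P[0]+P[1]-P[2]-P[3])/2))
body([(235,68),(323,78),(318,158),(222,148)])
body([(188,252),(332,272),(325,350),(178,328)])
body([(165,437),(268,450),(260,534),(155,520)])
for p in [(718,124),(718,179),(398,131),(398,182)]: print(ray(d,c1(*p),0.041))
E
```

```text
[ 0.56946505 -0.3158253   0.05      ] -97.48445407909087 0.04456985123839987 0.038976270312152526
[ 0.47970912 -0.30371412  0.05      ] -99.61278528686383 0.07033194119745795 0.036999821734311704
[ 0.3925292  -0.28009983  0.05      ] -98.90417860398982 0.049902138772944034 0.039767416673835425
[ 0.58380602 -0.05736554  0.041     ]
[ 0.55764276 -0.05693255  0.041     ]
[0.58449463 0.09540961 0.041     ]
[0.56009003 0.09552973 0.041     ]
```

```bash
cat > ov.py <<'E'
from h import *
S=dict(short=([.5695,-.3158,.05],.045,.02,-98.2),long=([.4797,-.3037,.05],.07,.02,-98.5),spig=([.3925,-.2801,.05],.05,.02,-98.5))
M=np.array([.5722,.098,.062]);ty=np.radians(89.5)
def main(tag):
    u=np.array([np.cos(ty),np.sin(ty),0]);v=np.array([-u[1],u[0],0]);z=np.array([0,0,1])
    for n,(x0,y0,w,h,f) in dict(top=(85,165,360,135,4),side=(225,125,180,190,4)).items():
        d=imaging.grab_frame(n);im=cv2.resize(d["frame"][y0:y0+h,x0:x0+w,::-1],None,fx=f,fy=f,interpolation=cv2.INTER_CUBIC)
        L=[]
        for c,l,r,a in S.values(): L+= [(q,(0,0,255)) for q in cyl(np.array(c),np.radians(a),l,r)]
        L.append((cyl(M,ty,0,.034)[0],(0,255,0)))
        L.append((cyl(M+.12*u,ty,0,.026)[0],(0,255,0)))
        for s in(-1,1): L.append((np.array([M+s*.012*v-.021*z-.155*u,M+s*.012*v-.021*z+.12*u]),(255,0,0)))
        for q,c in L:
            p=((proj(d,q)-[x0,y0]+.5)*f-.5);cv2.polylines(im,[np.round(p).astype(int)],False,c,1)
        if n=="top":
            cv2.imwrite(f"pics/{tag}_ta.png",cv2.resize(im[:,:700],None,fx=1.1,fy=1.1)); cv2.imwrite(f"pics/{tag}_tb.png",im[:,800:])
        else: cv2.imwrite(f"pics/{tag}_s.png",cv2.resize(im,None,fx=.78,fy=.78))
import sys
if __name__=="__main__": main(sys.argv[1])
E
python3 ov.py o1
```

```text
(no output)
```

View pics/o1_ta.png

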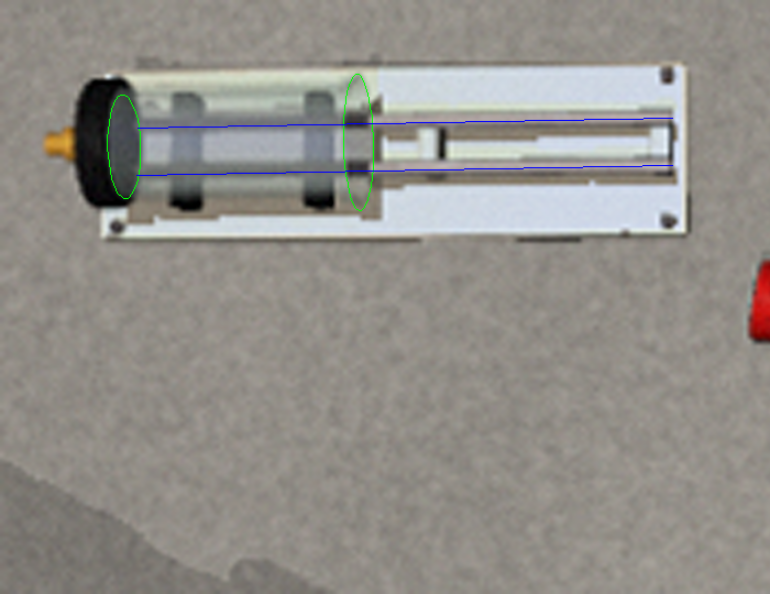

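View pics/o1_tb.png

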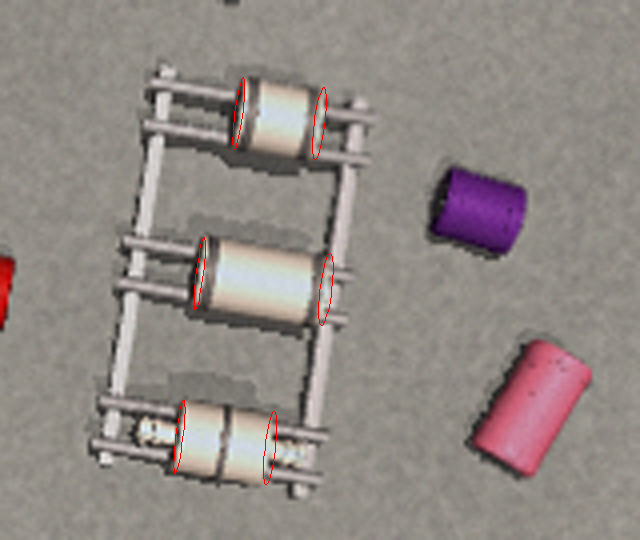

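View pics/o1_s.png

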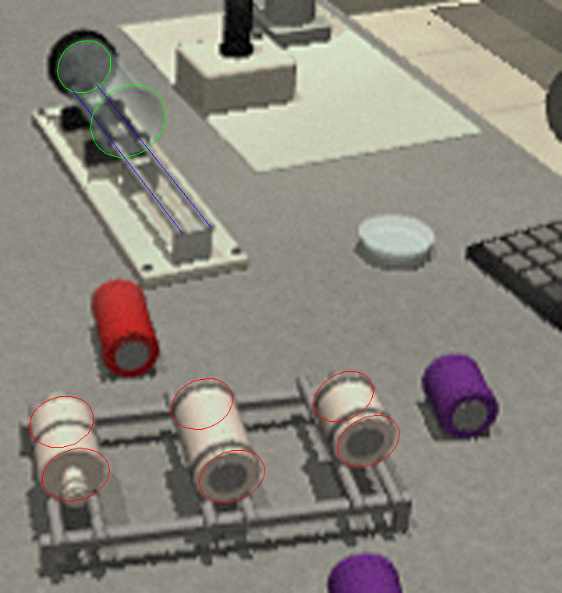

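Candidates in the top view: white plain short (354,195), white plain long (349,235), white spigot (340,276). The look-alikes are purple (338,153) and (405,217), red (272,236) and pink (418,267). I choose the long at (349,235) and the short at (354,195). The crops show plain ends on both and hose spigots only on the (340,276) one. The overlays agree to about 2 mm.

```bash
python3 - <<'E'
from h import *
delta([.4797,-.3037,.19],down(np.radians(81.6)))
E
```

```text
shift cm [-56.25 -60.22   5.53] rot [-0.    0.    1.29] deg [-0.   0.  73.9]
```

>>> send_rows --series '[{"linear": [-14, -15, 0], "twist": [0, 0, 0.32], "hand": 1}, {"linear": [-14, -15, 0], "twist": [0, 0, 0.32], "hand": 1}, {"linear": [-14, -15, 0], "twist": [0, 0, 0.32], "hand": 1}, {"linear": [-14, -15, 0], "twist": [0, 0, 0.5], "hand": 1}, {"linear": [-14, -15, 0], "twist": [0, 0, 0.6], "hand": 1}]'

```text
clock: 0.72
position: [0.2828, 0.2811, 0.2451]
tcp_rot: [0.0, 0.481, 0.877, -0.0]
force: [0.8, 0.2, 0.2]
gripper_width: 0.0854
```

```bash
python3 - <<'E'
from h import *
o=get_obs();print(o["clock"],o["joint_pos"].round(2),o["position"])
delta([.4797,-.3037,.19],down(np.radians(81.6)))
E
```

```text
0.7167 [ 0.6   0.05 -0.45  1.07 -0.    1.6 ] [0.28284588 0.28111834 0.24512588]
shift cm [-59.89 -14.85   5.54] rot [-0.     0.     0.714] deg [-0.   0.  40.9]
```

>>> send_rows --series '[{"linear": [-59.9, -14.8, 4], "twist": [0, 0, 0.71], "hand": 1}, {"linear": [-59.9, -14.8, 4], "twist": [0, 0, 0.71], "hand": 1}, {"linear": [-59.9, -14.8, 4], "twist": [0, 0, 0.71], "hand": 1}, {"linear": [-59.9, -14.8, 4], "twist": [0, 0, 0.71], "hand": 1}, {"linear": [-59.9, -14.8, 4], "twist": [0, 0, 0.71], "hand": 1}]'

```text
clock: 1.13
position: [0.3493, 0.084, 0.232]
tcp_rot: [0.0, 0.727, 0.686, 0.0]
force: [0.7, 0.6, -0.9]
gripper_width: 0.0856
```

```bash
python3 - <<'E'
from h import *
o=get_obs();print(o["clock"],o["joint_pos"].round(2),o["position"])
delta([.4797,-.3037,.19],down(np.radians(81.6)))
E
```

```text
1.1333 [ 0.03 -0.02 -0.56  1.03 -0.    1.66] [0.34928505 0.08402514 0.23197833]
shift cm [-37.95  15.26   4.23] rot [0.001 0.    0.089] deg [0.1 0.  5.1]
```

>>> send_rows --series '[{"linear": [-38, 15.2, 4.2], "twist": [0, 0, 0.09], "hand": 1}, {"linear": [-38, 15.2, 4.2], "twist": [0, 0, 0.09], "hand": 1}, {"linear": [-38, 15.2, 4.2], "twist": [0, 0, 0.09], "hand": 1}, {"linear": [-38, 15.2, 4.2], "twist": [0, 0, 0.09], "hand": 1}, {"linear": [-38, 15.2, 4.2], "twist": [0, 0, 0.09], "hand": 1}]'

```text
clock: 1.55
position: [0.4148, -0.1131, 0.2108]
tcp_rot: [0.001, 0.758, 0.653, 0.0]
force: [1.8, 0.6, 0.3]
gripper_width: 0.0854
```

```bash
python3 - <<'E'
from h import *
o=get_obs();print(o["clock"],o["joint_pos"].round(2),o["position"])
delta([.4797,-.3037,.19],down(np.radians(81.6)))
E
```

```text
1.55 [-0.44  0.13 -0.45  0.98  0.    1.28] [ 0.41484578 -0.11305264  0.21082748]
shift cm [-17.9    9.23   2.1 ] rot [ 0.002  0.    -0.002] deg [ 0.1  0.  -0.1]
```

>>> send_rows --series '[{"linear": [-17.9, 9.2, 2.1], "twist": [0, 0, 0], "hand": 1}, {"linear": [-17.9, 9.2, 2.1], "twist": [0, 0, 0], "hand": 1}, {"linear": [-17.9, 9.2, 2.1], "twist": [0, 0, 0], "hand": 1}, {"linear": [-17.9, 9.2, 2.1], "twist": [0, 0, 0], "hand": 1}, {"linear": [-17.9, 9.2, 2.1], "twist": [0, 0, 0], "hand": 1}]'

```text
clock: 1.97
position: [0.4797, -0.3063, 0.1896]
tcp_rot: [0.001, 0.758, 0.652, 0.0]
force: [0.5, 0.6, 1.1]
gripper_width: 0.0855
```

>>> send_rows --series '[{"linear": [0, 0, 0], "twist": [0, 0, 0], "hand": 1}]'

```text
clock: 2.05
position: [0.4809, -0.3121, 0.1883]
tcp_rot: [0.002, 0.759, 0.651, 0.0]
force: [-1.7, 0.8, 0.2]
gripper_width: 0.0853
```

```bash
python3 - <<'E'
from h import *
from ov import S
d=imaging.grab_frame("wrist");im=d["frame"][:,:,::-1].copy()
for c,l,r,a in S.values():
    for q in cyl(np.array(c),np.radians(a),l,r): cv2.polylines(im,[np.round(proj(d,q)).astype(int)],False,(0,0,255),1)
cv2.imwrite("pics/w1.png",im)
o=get_obs();print(o["clock"],o["joint_pos"].round(2),o["position"])
delta([.4797,-.3037,.048],down(np.radians(81.6)))
E
```

```text
2.1 [-0.7   0.41 -0.13  1.03  0.    1.02] [ 0.47997355 -0.30968378  0.18833089]
shift cm [ 0.6  -0.14 14.03] rot [ 0.002  0.001 -0.006] deg [ 0.1  0.  -0.3]
```

View pics/w1.png

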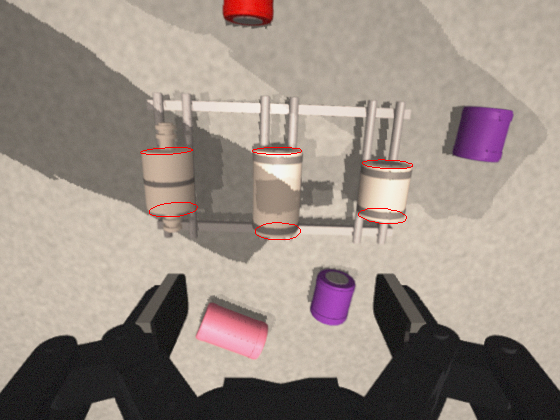

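The wrist view shows the long cartridge centred at (277,192), with the overlay fitting. The short is at (385,188) and the spigot filter is at (168,182). I'm descending onto the long one.

>>> send_rows --series '[{"linear": [0.6, -0.1, 3], "twist": [0, 0, -0.005], "hand": 1}, {"linear": [0.6, -0.1, 6], "twist": [0, 0, -0.005], "hand": 1}, {"linear": [0.6, -0.1, 9], "twist": [0, 0, -0.005], "hand": 1}, {"linear": [0.6, -0.1, 11.5], "twist": [0, 0, -0.005], "hand": 1}, {"linear": [0.6, -0.1, 13], "twist": [0, 0, -0.005], "hand": 1}]'

```text
clock: 2.52
position: [0.4786, -0.3017, 0.0558]
tcp_rot: [-0.001, 0.757, 0.653, 0.0]
force: [-0.3, -0.5, 0.2]
gripper_width: 0.0855
```

```bash
python3 - <<'E'
from h import *
delta([.4797,-.3037,.047],down(np.radians(81.6)))
print(get_obs()["force"])
E
```

```text
shift cm [-0.19  0.14  0.88] rot [-0.001 -0.001 -0.   ] deg [-0.1 -0.1 -0. ]
[-0.25566982 -0.52306913  0.19028498]
```

>>> send_rows --newtons 30 --series '[{"linear": [-0.2, 0.1, 0.9], "twist": [0, 0, 0], "hand": 1}, {"linear": [-0.2, 0.1, 0.9], "twist": [0, 0, 0], "hand": 0.6}, {"linear": [-0.2, 0.1, 0.9], "twist": [0, 0, 0], "hand": 0.2}, {"linear": [-0.2, 0.1, 0.9], "twist": [0, 0, 0], "hand": 0.2}, {"linear": [-0.2, 0.1, 0.9], "twist": [0, 0, 0], "hand": 0.2}]'

```text
clock: 2.93
position: [0.4796, -0.3042, 0.0482]
tcp_rot: [-0.0, 0.757, 0.653, -0.0]
force: [-15.3, 0.7, 24.1]
gripper_width: 0.039
```

>>> send_rows --series '[{"linear": [0, 0, 0], "twist": [0, 0, 0], "hand": 0.2}, {"linear": [0, 0, 0], "twist": [0, 0, 0], "hand": 0.2}, {"linear": [0, 0, 0], "twist": [0, 0, 0], "hand": 0.2}]'

```text
clock: 3.18
position: [0.48, -0.3045, 0.0489]
tcp_rot: [0.0, 0.757, 0.653, 0.0]
force: [-0.1, 0.2, 2.6]
gripper_width: 0.039
```

>>> send_rows --series '[{"linear": [0, 0, -2], "twist": [0, 0, 0], "hand": 0.2}, {"linear": [0, 0, -5], "twist": [0, 0, 0], "hand": 0.2}, {"linear": [0, 0, -8.5], "twist": [0, 0, 0], "hand": 0.2}, {"linear": [0, 0, -11], "twist": [0, 0, 0], "hand": 0.2}, {"linear": [0, 0, -11], "twist": [0, 0, 0], "hand": 0.2}]'

```text
clock: 3.6
position: [0.4824, -0.3063, 0.1643]
tcp_rot: [0.005, 0.757, 0.653, 0.001]
force: [0.9, -1.0, -1.3]
gripper_width: 0.0393
```

```bash
python3 - <<'E'
from h import *
delta([.5717,.038,.14],down(np.radians(89.5)))
o=get_obs();print(o["force"],o["gripper_width"])
E
```

```text
shift cm [35.38  3.78  2.29] rot [ 0.008  0.005 -0.138] deg [ 0.4  0.3 -7.9]
[ 0.91641049 -1.0429871  -1.34072384] 0.0393288027459513
```

>>> send_rows --series '[{"linear": [3, 0.3, 0], "twist": [0, 0, -0.02], "hand": 0.2}, {"linear": [6.5, 0.7, 0], "twist": [0, 0, -0.05], "hand": 0.2}, {"linear": [10, 1, 0], "twist": [0, 0, -0.08], "hand": 0.2}, {"linear": [13.5, 1.4, 0], "twist": [0, 0, -0.1], "hand": 0.2}, {"linear": [17.5, 1.8, 0], "twist": [0, 0, -0.13], "hand": 0.2}]'

```text
clock: 4.02
position: [0.5258, -0.1348, 0.1632]
tcp_rot: [0.005, 0.713, 0.701, 0.0]
force: [0.4, 0.3, 0.7]
gripper_width: 0.0392
```

```bash
python3 - <<'E'
from h import *
delta([.5717,.038,.14],down(np.radians(89.5)))
E
```

```text
shift cm [17.37  4.28  2.25] rot [ 0.007  0.006 -0.008] deg [ 0.4  0.3 -0.5]
```

>>> send_rows --series '[{"linear": [4, 1, 0.5], "twist": [0.007, 0.006, -0.008], "hand": 0.2}, {"linear": [8, 2, 1], "twist": [0.007, 0.006, -0.008], "hand": 0.2}, {"linear": [12, 3, 1.5], "twist": [0.007, 0.006, -0.008], "hand": 0.2}, {"linear": [15, 3.8, 2], "twist": [0.007, 0.006, -0.008], "hand": 0.2}, {"linear": [17, 4.2, 2.2], "twist": [0.007, 0.006, -0.008], "hand": 0.2}]'

```text
clock: 4.43
position: [0.5708, 0.0377, 0.1393]
tcp_rot: [-0.0, 0.709, 0.705, 0.0]
force: [-1.0, -0.4, -0.6]
gripper_width: 0.0395
```

>>> send_rows --series '[{"linear": [0, 0, 0], "twist": [0, 0, 0], "hand": 0.2}, {"linear": [0, 0, 0], "twist": [0, 0, 0], "hand": 0.2}]'

```text
clock: 4.6
position: [0.5704, 0.039, 0.1385]
tcp_rot: [-0.001, 0.708, 0.706, -0.0]
force: [0.0, -1.0, -1.7]
gripper_width: 0.0392
```

```bash
python3 - <<'E'
from h import *
delta([.5717,.038,.064],down(np.radians(89.5)))
from ov import M,ty
d=imaging.grab_frame("wrist");im=d["frame"][:,:,::-1].copy()
u=np.array([np.cos(ty),np.sin(ty),0]);v=np.array([-u[1],u[0],0]);z=np.array([0,0,1])
L=[cyl(M,ty,0,.034)[0],cyl(M,ty,0,.026)[0]]+[np.array([M+s*.012*v-.021*z-.155*u,M+s*.012*v-.021*z+.12*u]) for s in(-1,1)]
for q in L: cv2.polylines(im,[np.round(proj(d,q)).astype(int)],False,(0,0,255),1)
cv2.imwrite("pics/w2.png",im)
cv2.imwrite("pics/s2.png",cv2.resize(imaging.grab_frame("side")["frame"][70:270,180:400,::-1],None,fx=3,fy=3))
E
```

```text
shift cm [-0.11  0.15  7.45] rot [-0.002 -0.001  0.005] deg [-0.1 -0.1  0.3]
```

View pics/w2.png

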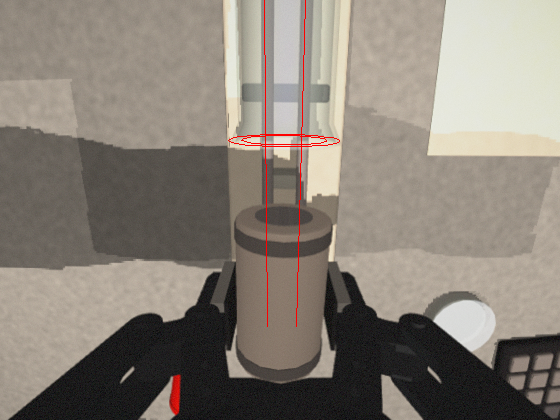

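View pics/s2.png

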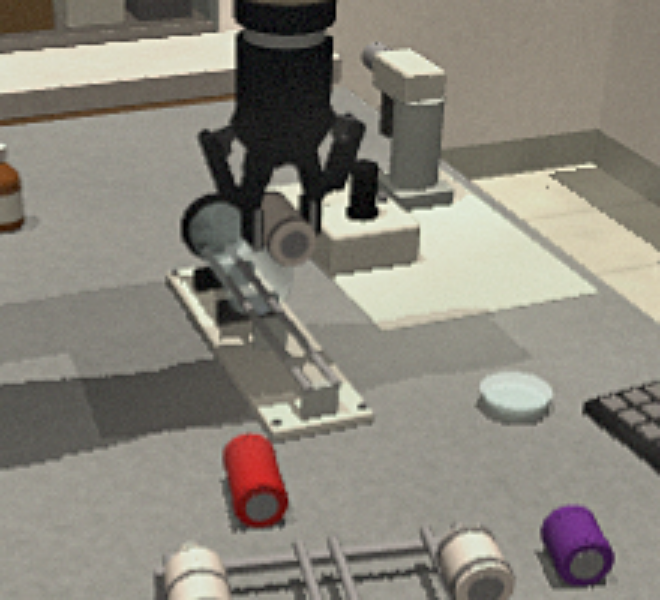

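The wrist view shows the rods at about columns 267 and 301 and the rim at row 138, matching the overlay. I'm lowering the long cartridge onto the rails.

>>> send_rows --series '[{"linear": [-0.1, 0.1, 2], "twist": [0, 0, 0.005], "hand": 0.2}, {"linear": [-0.1, 0.1, 4], "twist": [0, 0, 0.005], "hand": 0.2}, {"linear": [-0.1, 0.1, 5.5], "twist": [0, 0, 0.005], "hand": 0.2}, {"linear": [-0.1, 0.1, 6.7], "twist": [0, 0, 0.005], "hand": 0.2}, {"linear": [-0.1, 0.1, 7.3], "twist": [0, 0, 0.005], "hand": 0.2}]'

```text
clock: 5.12
position: [0.5704, 0.0345, 0.0647]
tcp_rot: [-0.001, 0.712, 0.702, -0.001]
force: [-0.4, -0.0, -1.1]
gripper_width: 0.0391
```

```bash
python3 - <<'E'
from h import *
delta([.5717,.038,.061],down(np.radians(89.5)))
o=get_obs();print(o["force"],o["position"])
E
```

```text
shift cm [0.35 0.12 0.37] rot [-0.003 -0.    -0.005] deg [-0.2 -0.  -0.3]
[-0.36248013 -0.043219   -1.05857166] [0.57043251 0.0344727  0.06468279]
```

>>> send_rows --series '[{"linear": [0, 0.1, 0.2], "twist": [0, 0, 0], "hand": 0.2}, {"linear": [0, 0.1, 0.3], "twist": [0, 0, 0], "hand": 0.2}, {"linear": [0, 0.1, 0.3], "twist": [0, 0, 0], "hand": 0.2}]'

```text
clock: 5.37
position: [0.5718, 0.0338, 0.0621]
tcp_rot: [-0.001, 0.712, 0.702, -0.001]
force: [-0.9, -0.2, -1.4]
gripper_width: 0.0392
```

>>> send_rows --series '[{"linear": [0, 0, 0], "twist": [0, 0, 0], "hand": 0.5}, {"linear": [0, 0, 0], "twist": [0, 0, 0], "hand": 0.65}, {"linear": [0, 0, 0], "twist": [0, 0, 0], "hand": 0.75}, {"linear": [0, 0, 0], "twist": [0, 0, 0], "hand": 0.75}]'

```text
clock: 5.7
position: [0.5721, 0.0339, 0.0626]
tcp_rot: [-0.001, 0.712, 0.702, -0.001]
force: [-0.7, 0.5, -0.4]
gripper_width: 0.064
```

>>> send_rows --series '[{"linear": [0, 0, -2], "twist": [0, 0, 0], "hand": 0.75}, {"linear": [0, 0, -5], "twist": [0, 0, 0], "hand": 0.75}, {"linear": [0, 0, -6.5], "twist": [0, 0, 0], "hand": 0.6}, {"linear": [-3.5, 0, -6.5], "twist": [0, 0, 0], "hand": 0}, {"linear": [-7.5, 0, -6.5], "twist": [0, 0, 0], "hand": 0}]'

```text
clock: 6.12
position: [0.5721, -0.0401, 0.1292]
tcp_rot: [0.001, 0.711, 0.703, 0.001]
force: [-0.0, -1.2, -0.8]
gripper_width: 0.028
```

>>> send_rows --series '[{"linear": [0, 0, 0], "twist": [0, 0, 0], "hand": 0}, {"linear": [0, 0, 0], "twist": [0, 0, 0], "hand": 0}, {"linear": [0, 0, 0], "twist": [0, 0, 0], "hand": 0}]'

```text
clock: 6.37
position: [0.5721, -0.0399, 0.1293]
tcp_rot: [0.0, 0.711, 0.703, 0.001]
force: [-0.4, 0.3, -0.7]
gripper_width: 0.0001
```

```bash
python3 - <<'E'
from h import *
delta([.5713,-.04,.067],down(np.radians(89.5)))
o=get_obs();print(o["clock"],o["force"],o["position"],o["gripper_width"])
for n,(a,b,c,e) in dict(top=(160,240,90,250),side=(70,270,180,400),wrist=(0,420,0,560)).items():
    f=imaging.grab_frame(n)["frame"][a:b,c:e,::-1]
    cv2.imwrite(f"pics/{n}3.png",f if n=="wrist" else cv2.resize(f,None,fx=3,fy=3))
E
```

```text
shift cm [-0.01 -0.09  6.23] rot [ 0.002 -0.    -0.002] deg [ 0.1 -0.  -0.1]
6.3667 [-0.41193382  0.31808262 -0.67922172] [ 0.57208451 -0.03993026  0.12932956] 9.603943636308311e-05
```

View pics/side3.png

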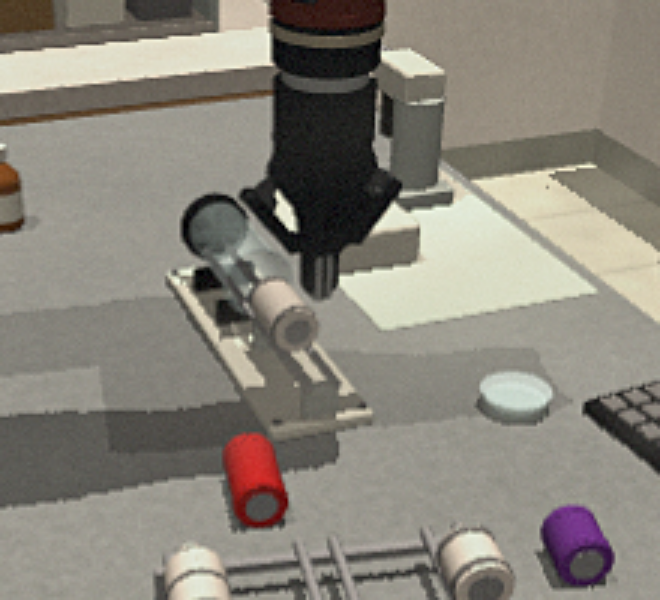

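View pics/wrist3.png

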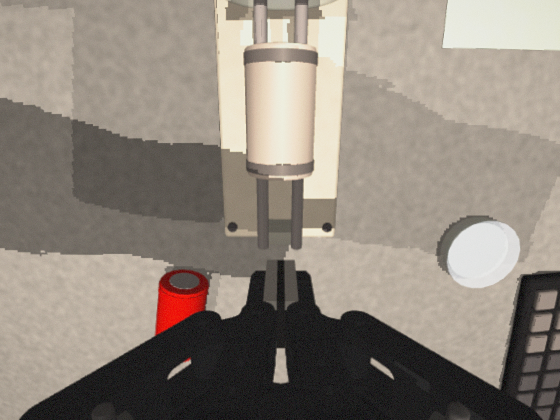

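>>> send_rows --series '[{"linear": [0, -0.1, 2], "twist": [0, 0, 0], "hand": 0}, {"linear": [0, -0.1, 4.2], "twist": [0, 0, 0], "hand": 0}, {"linear": [0, -0.1, 5.6], "twist": [0, 0, 0], "hand": 0}, {"linear": [0.5, -0.1, 6.2], "twist": [0, 0, 0], "hand": 0}, {"linear": [1.5, -0.1, 6.2], "twist": [0, 0, 0], "hand": 0}]'

```text
clock: 6.93
position: [0.5702, -0.0233, 0.0657]
tcp_rot: [-0.001, 0.71, 0.704, -0.0]
force: [-0.5, -0.0, 0.3]
gripper_width: -0.0002
```

>>> send_rows --series '[{"linear": [1, 0, 0], "twist": [0, 0, 0], "hand": 0}, {"linear": [2, 0, 0], "twist": [0, 0, 0], "hand": 0}, {"linear": [3, 0, 0], "twist": [0, 0, 0], "hand": 0}, {"linear": [4, 0, 0], "twist": [0, 0, 0], "hand": 0}, {"linear": [5, 0, 0], "twist": [0, 0, 0], "hand": 0}]'

```text
clock: 7.35
position: [0.5711, 0.0279, 0.0664]
tcp_rot: [-0.0, 0.71, 0.704, 0.0]
force: [1.3, -2.0, 0.9]
gripper_width: -0.0002
```

```bash
python3 - <<'E'
from h import *
delta([.5722,.083,.067],down(np.radians(89.5)))
o=get_obs();print(o["clock"],o["force"],o["position"])
for n,(a,b,c,e) in dict(side=(70,270,180,400),wrist=(0,420,0,560)).items():
    f=imaging.grab_frame(n)["frame"][a:b,c:e,::-1]
    cv2.imwrite(f"pics/{n}4.png",f if n=="wrist" else cv2.resize(f,None,fx=3,fy=3))
E
```

```text
shift cm [ 5.51  0.06 -0.05] rot [-0. -0. -0.] deg [-0. -0. -0.]
7.35 [ 1.25939424 -1.95807766  0.9336459 ] [0.57113646 0.02790799 0.06644495]
```

View pics/side4.png

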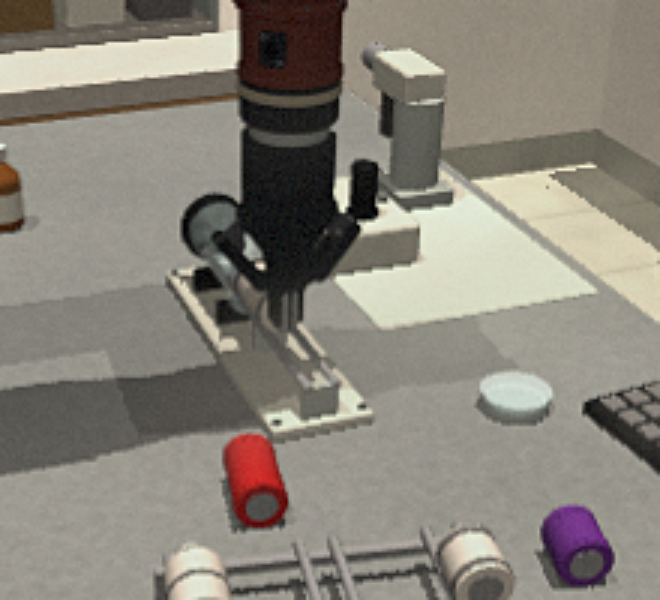

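View pics/wrist4.png

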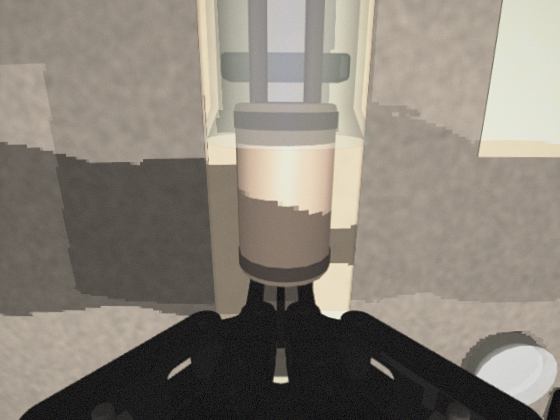

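The wrist view shows the long cartridge entering the mouth (front at row 103, mouth at row 143), centred and pushed straight.

>>> send_rows --series '[{"linear": [1.1, 0, -0.05], "twist": [0, 0, 0], "hand": 0}, {"linear": [2.2, 0, -0.05], "twist": [0, 0, 0], "hand": 0}, {"linear": [3.3, 0, -0.05], "twist": [0, 0, 0], "hand": 0}, {"linear": [4.2, 0.05, -0.05], "twist": [0, 0, 0], "hand": 0}, {"linear": [4.9, 0.05, -0.05], "twist": [0, 0, 0], "hand": 0}]'

```text
clock: 7.87
position: [0.5716, 0.0787, 0.0667]
tcp_rot: [-0.001, 0.709, 0.705, 0.0]
force: [-0.0, -1.2, 0.5]
gripper_width: -0.0001
```

```bash
python3 - <<'E'
from h import *
o=get_obs();print(o["clock"],o["force"],o["position"])
f=imaging.grab_frame("wrist")["frame"][:,:,::-1]
cv2.imwrite(f"pics/wrist5.png",f)
f=imaging.grab_frame("side")["frame"][70:270,180:400,::-1]
cv2.imwrite(f"pics/side5.png",cv2.resize(f,None,fx=3,fy=3))
E
```

```text
7.8667 [-0.03710889 -1.21309836  0.52198436] [0.57164893 0.07870598 0.06670697]
```

View pics/wrist5.png

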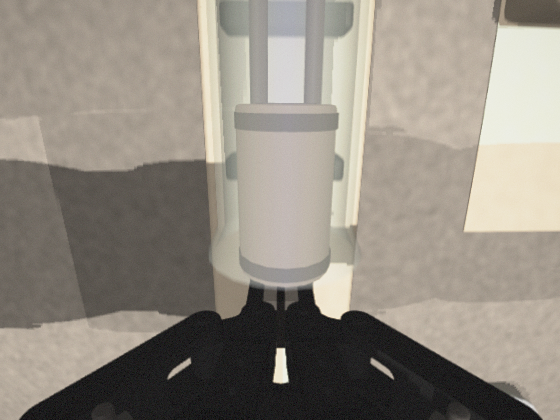

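The wrist view shows the long cartridge wholly inside the glass, its rear at about row 280 by the rim. Next is the short one.

>>> send_rows --series '[{"linear": [-3, 0, 0], "twist": [0, 0, 0], "hand": 0}, {"linear": [-5, 0, -3], "twist": [0, 0, 0], "hand": 0}, {"linear": [-8, 0, -6.5], "twist": [0, 0, 0], "hand": 0.5}, {"linear": [-12, 0, -9], "twist": [0, 0, 0.05], "hand": 1}, {"linear": [-16, 0, -10], "twist": [0, 0, 0.1], "hand": 1}]'

```text
clock: 8.38
position: [0.5718, -0.0739, 0.1668]
tcp_rot: [0.001, 0.744, 0.669, 0.001]
force: [1.8, -0.2, -0.6]
gripper_width: 0.0362
```

```bash
python3 - <<'E'
from h import *
delta([.5695,-.3158,.14],down(np.radians(81.7)))
f=imaging.grab_frame("side");i=f["frame"][:,:,::-1].copy()
from ov import M,ty
u=np.array([np.cos(ty),np.sin(ty),0])
for m,c in((M,(0,255,0)),(M-.005*u,(0,0,255))): cv2.polylines(i,[np.round(proj(f,cyl(m,ty,0,.034)[0])).astype(int)],False,c,1)
i=cv2.resize(i[125:195,220:310],None,fx=7,fy=7,interpolation=cv2.INTER_CUBIC);cv2.imwrite("pics/side6.png",i)
i=cv2.resize(f["frame"][125:195,220:310,::-1],None,fx=7,fy=7,interpolation=cv2.INTER_CUBIC);cv2.imwrite("pics/side6r.png",i)
E
```

```text
shift cm [-24.08   2.33   2.66] rot [ 0.002 -0.001  0.039] deg [ 0.1 -0.1  2.2]
```

View pics/side6.png

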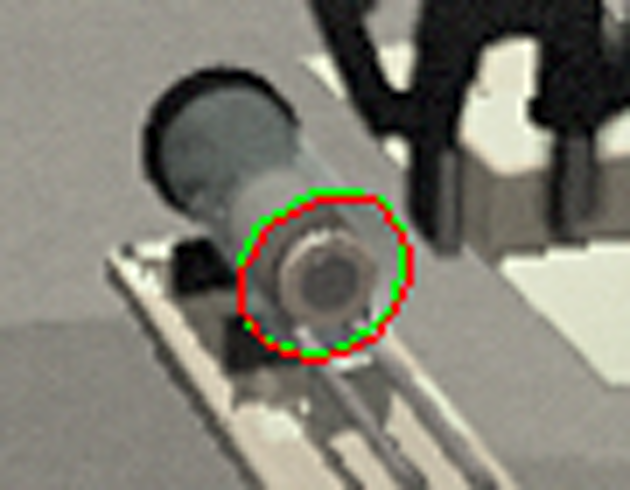

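View pics/side6r.png

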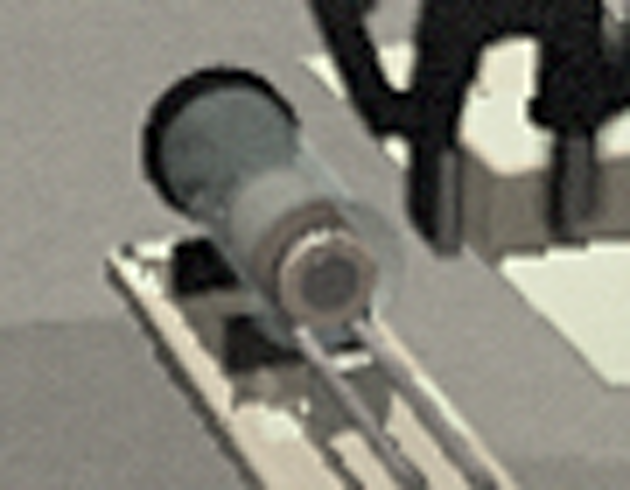

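The side view shows the long cartridge seated on the rails in the tube, its rear at (320,275) in the crop and just short of the mouth plane. That agrees with a mouth at about y=0.098. Moving on to the short.

>>> send_rows --series '[{"linear": [-4, 0.4, 0], "twist": [0, 0, 0.02], "hand": 1}, {"linear": [-8, 0.8, 0], "twist": [0, 0, 0.04], "hand": 1}, {"linear": [-12, 1.2, 0], "twist": [0, 0, 0.04], "hand": 1}, {"linear": [-16, 1.6, 0], "twist": [0, 0, 0.04], "hand": 1}, {"linear": [-20, 1.9, 0.5], "twist": [0, 0, 0.04], "hand": 1}]'

```text
clock: 8.85
position: [0.5689, -0.283, 0.1648]
tcp_rot: [0.004, 0.76, 0.65, 0.001]
force: [0.9, -0.3, 0.0]
gripper_width: 0.0856
```

>>> send_rows --series '[{"linear": [-3, 0.3, 1], "twist": [0, 0, 0], "hand": 1}, {"linear": [-4, 0.4, 1.5], "twist": [0, 0, 0], "hand": 1}, {"linear": [-4, 0.4, 1.5], "twist": [0, 0, 0], "hand": 1}]'

```text
clock: 9.1
position: [0.5654, -0.3257, 0.148]
tcp_rot: [0.003, 0.761, 0.649, 0.001]
force: [-0.8, 1.4, -0.3]
gripper_width: 0.0854
```

```bash
python3 - <<'E'
from h import *
from ov import S
d=imaging.grab_frame("wrist");im=d["frame"][:,:,::-1].copy()
for c,l,r,a in S.values():
    for q in cyl(np.array(c),np.radians(a),l,r): cv2.polylines(im,[np.round(proj(d,q)).astype(int)],False,(0,0,255),1)
cv2.imwrite("pics/w7.png",im)
o=get_obs();print(o["clock"],o["position"])
delta([.5695,-.3158,.048],down(np.radians(81.7)))
E
```

```text
9.15 [ 0.56582006 -0.32384797  0.14870641]
shift cm [ 0.88  0.18 10.07] rot [ 0.005  0.002 -0.013] deg [ 0.3  0.1 -0.7]
```

View pics/w7.png

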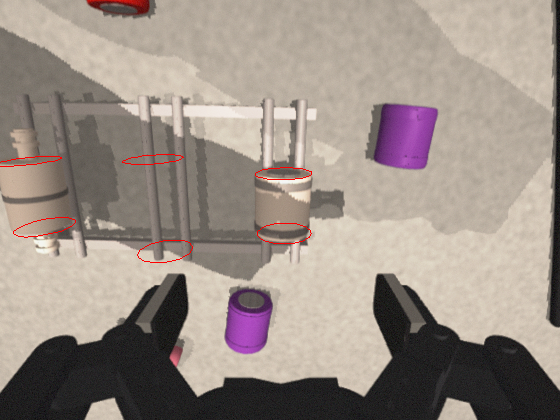

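The wrist view shows the short cartridge at (283,207). It matches the overlay to 1–2 mm, and its sides are clear for the fingers.

>>> send_rows --series '[{"linear": [0.8, 0.1, 2.5], "twist": [0, 0, -0.01], "hand": 1}, {"linear": [0.8, 0.1, 5.5], "twist": [0, 0, -0.01], "hand": 1}, {"linear": [0.8, 0.1, 8], "twist": [0, 0, -0.01], "hand": 1}, {"linear": [0.8, 0.1, 9.4], "twist": [0, 0, -0.01], "hand": 1}, {"linear": [0.8, 0.1, 9.8], "twist": [0, 0, -0.01], "hand": 1}]'

```text
clock: 9.57
position: [0.5673, -0.3134, 0.0482]
tcp_rot: [0.0, 0.757, 0.654, 0.001]
force: [-0.9, 0.5, 0.1]
gripper_width: 0.0854
```

```bash
python3 - <<'E'
from h import *
o=get_obs();print(o["clock"],o["position"],o["force"])
delta([.5695,-.3158,.047],down(np.radians(81.7)))
E
```

```text
9.5667 [ 0.56734835 -0.31340432  0.04817603] [-0.90876623  0.54409868  0.10080477]
shift cm [-0.21  0.25  0.12] rot [ 0.001 -0.    -0.001] deg [ 0.1 -0.  -0. ]
```

>>> send_rows --newtons 30 --series '[{"linear": [-0.2, 0.2, 0.1], "twist": [0, 0, 0], "hand": 1}, {"linear": [-0.2, 0.2, 0.1], "twist": [0, 0, 0], "hand": 0.6}, {"linear": [-0.2, 0.2, 0.1], "twist": [0, 0, 0], "hand": 0.2}, {"linear": [-0.2, 0.2, 0.1], "twist": [0, 0, 0], "hand": 0.2}, {"linear": [-0.2, 0.2, 0.1], "twist": [0, 0, 0], "hand": 0.2}]'

```text
clock: 9.98
position: [0.569, -0.3158, 0.0483]
tcp_rot: [0.001, 0.757, 0.654, 0.0]
force: [-8.4, 2.7, 20.0]
gripper_width: 0.0392
```

>>> send_rows --series '[{"linear": [0, 0, 0], "twist": [0, 0, 0], "hand": 0.2}, {"linear": [0, 0, 0], "twist": [0, 0, 0], "hand": 0.2}, {"linear": [0, 0, -1], "twist": [0, 0, 0], "hand": 0.2}, {"linear": [0, 0, -4], "twist": [0, 0, 0], "hand": 0.2}, {"linear": [0, 0, -7.5], "twist": [0, 0, 0], "hand": 0.2}]'

```text
clock: 10.4
position: [0.5675, -0.3149, 0.1227]
tcp_rot: [-0.001, 0.757, 0.654, -0.0]
force: [1.1, -0.3, 0.2]
gripper_width: 0.0394
```

```bash
python3 - <<'E'
from h import *
o=get_obs();print(o["clock"],o["position"],o["force"])
delta([.5708,-.01,.14],down(np.radians(89.5)))
E
```

```text
10.4 [ 0.56750221 -0.31488614  0.12273328] [ 1.11407072 -0.28178876  0.17672913]
shift cm [30.22 -4.11 -1.68] rot [-0.002 -0.001 -0.137] deg [-0.1 -0.1 -7.9]
```

>>> send_rows --series '[{"linear": [3, -0.4, -1], "twist": [0, 0, -0.02], "hand": 0.2}, {"linear": [6.5, -0.9, -2], "twist": [0, 0, -0.05], "hand": 0.2}, {"linear": [10.5, -1.4, -2.5], "twist": [0, 0, -0.08], "hand": 0.2}, {"linear": [14.5, -2, -2.5], "twist": [0, 0, -0.11], "hand": 0.2}, {"linear": [18.5, -2.5, -2.5], "twist": [0, 0, -0.137], "hand": 0.2}]'

```text
clock: 10.82
position: [0.5698, -0.1269, 0.1495]
tcp_rot: [-0.0, 0.71, 0.704, 0.0]
force: [0.6, 0.3, -1.5]
gripper_width: 0.0392
```

```bash
python3 - <<'E'
from h import *
delta([.5711,.02,.13],down(np.radians(89.5)))
E
```

```text
shift cm [1.468e+01 1.000e-02 1.960e+00] rot [-0.    -0.001  0.001] deg [-0.  -0.1  0. ]
```

>>> send_rows --series '[{"linear": [4, 0, 0], "twist": [0, 0, 0], "hand": 0.2}, {"linear": [8, 0, 0.5], "twist": [0, 0, 0], "hand": 0.2}, {"linear": [11.5, 0, 1.2], "twist": [0, 0, 0], "hand": 0.2}, {"linear": [13.8, 0, 2], "twist": [0, 0, 0], "hand": 0.2}, {"linear": [14.6, 0, 3], "twist": [0, 0, 0], "hand": 0.2}]'

```text
clock: 11.23
position: [0.5711, 0.0226, 0.1206]
tcp_rot: [-0.0, 0.709, 0.705, 0.001]
force: [-0.1, 0.3, -0.1]
gripper_width: 0.0393
```

```bash
python3 - <<'E'
from h import *
delta([.5711,.02,.0615],down(np.radians(89.5)))
cv2.imwrite("pics/w8.png",imaging.grab_frame("wrist")["frame"][:,:,::-1])
E
```

```text
shift cm [-0.27 -0.01  5.91] rot [ 0.002 -0.002  0.004] deg [ 0.1 -0.1  0.2]
```

View pics/w8.png

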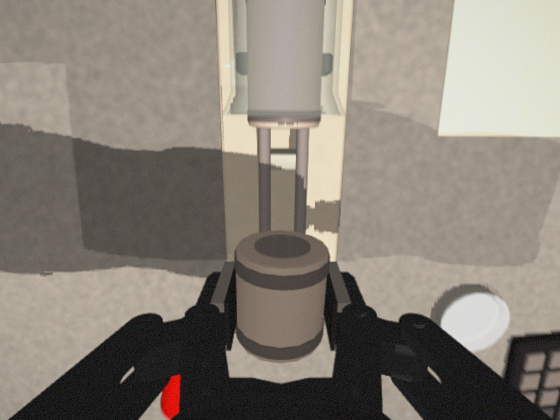

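The view shows the short cartridge held centred over the rods (columns 264 and 301). The long one's rear is at row 122, just at the mouth. Lowering now.

>>> send_rows --series '[{"linear": [-0.2, 0, 2], "twist": [0, 0, 0], "hand": 0.2}, {"linear": [-0.2, 0, 4], "twist": [0, 0, 0], "hand": 0.2}, {"linear": [-0.2, 0, 5.2], "twist": [0, 0, 0], "hand": 0.2}, {"linear": [-0.2, 0, 5.7], "twist": [0, 0, 0], "hand": 0.2}, {"linear": [-0.2, 0, 5.8], "twist": [0, 0, 0], "hand": 0.2}]'

```text
clock: 11.7
position: [0.5706, 0.0193, 0.0605]
tcp_rot: [-0.001, 0.709, 0.705, 0.001]
force: [-0.3, 0.3, 3.8]
gripper_width: 0.0387
```

>>> send_rows --series '[{"linear": [0, 0, 0], "twist": [0, 0, 0], "hand": 0.2}, {"linear": [0, 0, 0], "twist": [0, 0, 0], "hand": 0.5}, {"linear": [0, 0, 0], "twist": [0, 0, 0], "hand": 0.65}, {"linear": [0, 0, 0], "twist": [0, 0, 0], "hand": 0.75}, {"linear": [0, 0, 0], "twist": [0, 0, 0], "hand": 0.75}]'

```text
clock: 12.12
position: [0.5707, 0.0191, 0.0607]
tcp_rot: [-0.001, 0.709, 0.705, 0.001]
force: [-0.8, 0.5, 0.4]
gripper_width: 0.064
```

>>> send_rows --series '[{"linear": [0, 0, -2], "twist": [0, 0, 0], "hand": 0.75}, {"linear": [0, 0, -5], "twist": [0, 0, 0], "hand": 0.75}, {"linear": [0, 0, -6.5], "twist": [0, 0, 0], "hand": 0.6}, {"linear": [-3, 0, -6.5], "twist": [0, 0, 0], "hand": 0}, {"linear": [-6.5, 0, -6.5], "twist": [0, 0, 0], "hand": 0}]'

```text
clock: 12.53
position: [0.5713, -0.0452, 0.1271]
tcp_rot: [0.0, 0.708, 0.706, 0.001]
force: [1.0, -0.7, -1.0]
gripper_width: 0.0281
```

>>> send_rows --series '[{"linear": [0, 0, 0], "twist": [0, 0, 0], "hand": 0}, {"linear": [0, 0, 0], "twist": [0, 0, 0], "hand": 0}, {"linear": [0, 0, 0], "twist": [0, 0, 0], "hand": 0}]'

```text
clock: 12.78
position: [0.5711, -0.0452, 0.1271]
tcp_rot: [-0.0, 0.708, 0.706, 0.001]
force: [-0.5, -0.5, -0.2]
gripper_width: 0.0003
```

```bash
python3 - <<'E'
from h import *
o=get_obs();print(o["clock"],o["position"],o["force"])
delta([.5713,-.04,.067],down(np.radians(89.5)))
cv2.imwrite("pics/w9.png",imaging.grab_frame("wrist")["frame"][:,:,::-1])
E
```

```text
12.7833 [ 0.57107754 -0.04516776  0.12711823] [-0.45349325 -0.50737467 -0.20714834]
shift cm [0.5  0.01 6.01] rot [ 0.002 -0.002  0.006] deg [ 0.1 -0.1  0.3]
```

View pics/w9.png

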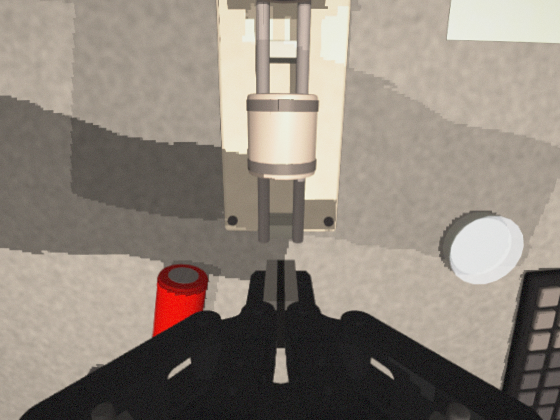

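The short cartridge lies straight on the rails at (282,137). Next I lower the closed fingers behind it and push.

>>> send_rows --series '[{"linear": [0.2, 0, 2], "twist": [0, 0, 0], "hand": 0}, {"linear": [0.2, 0, 4.2], "twist": [0, 0, 0], "hand": 0}, {"linear": [0.3, 0, 5.6], "twist": [0, 0, 0], "hand": 0}, {"linear": [0.5, 0, 6], "twist": [0, 0, 0], "hand": 0}, {"linear": [1.5, 0, 6], "twist": [0, 0, 0], "hand": 0}]'

```text
clock: 13.25
position: [0.5703, -0.0292, 0.066]
tcp_rot: [-0.001, 0.708, 0.706, 0.001]
force: [-0.2, 0.4, -0.1]
gripper_width: 0.0001
```

>>> send_rows --series '[{"linear": [1, 0, 0], "twist": [0, 0, 0], "hand": 0}, {"linear": [2, 0, 0], "twist": [0, 0, 0], "hand": 0}, {"linear": [3, 0, 0], "twist": [0, 0, 0], "hand": 0}, {"linear": [4, 0, 0], "twist": [0, 0, 0], "hand": 0}, {"linear": [5, 0, 0], "twist": [0, 0, 0], "hand": 0}]'

```text
clock: 13.67
position: [0.5708, 0.0221, 0.0667]
tcp_rot: [-0.001, 0.708, 0.706, 0.001]
force: [0.2, 0.1, 0.4]
gripper_width: -0.0001
```

```bash
python3 - <<'E'
from h import *
o=get_obs();print(o["clock"],o["position"],o["force"])
delta([.5722,.085,.067],down(np.radians(89.5)))
cv2.imwrite("pics/w10.png",imaging.grab_frame("wrist")["frame"][:,:,::-1])
E
```

```text
13.6667 [0.57080716 0.02210033 0.06672376] [0.22453075 0.12327059 0.37013714]
shift cm [ 6.29  0.13 -0.01] rot [ 0.001 -0.002  0.007] deg [ 0.  -0.1  0.4]
```

View pics/w10.png

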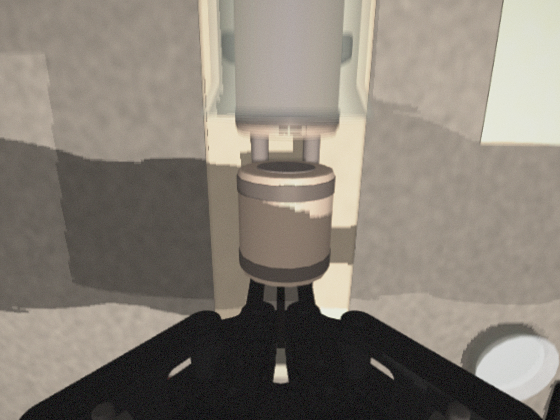

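>>> send_rows --series '[{"linear": [1, 0, 0], "twist": [0, 0, 0], "hand": 0}, {"linear": [2, 0.05, 0], "twist": [0, 0, 0], "hand": 0}, {"linear": [3, 0.05, 0], "twist": [0, 0, 0], "hand": 0}, {"linear": [4, 0.1, 0], "twist": [0, 0, 0], "hand": 0}, {"linear": [5, 0.1, 0], "twist": [0, 0, 0], "hand": 0}]'

```text
clock: 14.13
position: [0.5716, 0.0746, 0.0667]
tcp_rot: [-0.001, 0.707, 0.707, 0.001]
force: [0.0, -0.7, -0.1]
gripper_width: -0.0001
```

```bash
python3 - <<'E'
from h import *
o=get_obs();print(o["clock"],o["position"],o["force"])
delta([.5722,.087,.067],down(np.radians(89.5)))
cv2.imwrite("pics/w11.png",imaging.grab_frame("wrist")["frame"][:,:,::-1])
E
```

```text
14.1333 [0.57155759 0.07457289 0.06672642] [ 0.03454068 -0.70109502 -0.06137502]
shift cm [ 1.24  0.06 -0.02] rot [ 0.    -0.003  0.008] deg [ 0.  -0.2  0.4]
```

View pics/w11.png

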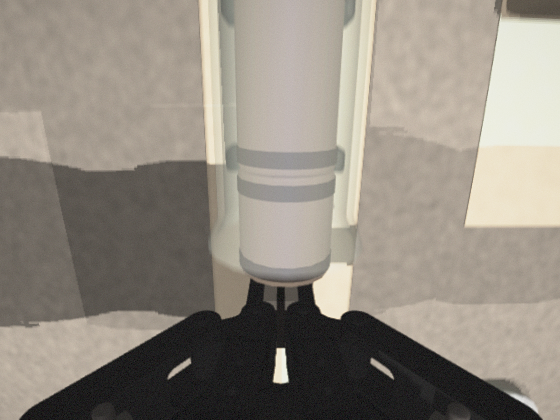

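>>> send_rows --series '[{"linear": [0.4, 0, 0], "twist": [0, 0, 0], "hand": 0}, {"linear": [0.7, 0, 0], "twist": [0, 0, 0], "hand": 0}, {"linear": [0.9, 0, 0], "twist": [0, 0, 0], "hand": 0}, {"linear": [1.1, 0, 0], "twist": [0, 0, 0], "hand": 0}, {"linear": [1.1, 0, 0], "twist": [0, 0, 0], "hand": 0}]'

```text
clock: 14.6
position: [0.5716, 0.0852, 0.0668]
tcp_rot: [0.0, 0.708, 0.707, 0.0]
force: [-0.8, -11.0, 1.4]
gripper_width: -0.0003
```

>>> send_rows --series '[{"linear": [-2, 0, 0], "twist": [0, 0, 0], "hand": 0}, {"linear": [-5, 0, 0], "twist": [0, 0, 0], "hand": 0}, {"linear": [-6, 0, -3], "twist": [0, 0, 0], "hand": 0}, {"linear": [-6.5, 0, -6], "twist": [0, 0, 0], "hand": 0}, {"linear": [-6.5, 0, -7], "twist": [0, 0, 0], "hand": 0}]'

```text
clock: 15.02
position: [0.5733, 0.0186, 0.1404]
tcp_rot: [0.002, 0.708, 0.706, 0.001]
force: [0.7, -0.6, 0.4]
gripper_width: 0.0
```

```bash
cat > look.py <<'E'
from h import *
import sys
from ov import M,ty
o=get_obs();print(o["clock"],o["position"],o["force"])
t=sys.argv[1]
u=np.array([np.cos(ty),np.sin(ty),0])
for n,(a,b,c,e,f) in dict(side=(125,195,220,310,7),top=(165,235,90,250,5),wrist=(0,420,0,560,1)).items():
    d=imaging.grab_frame(n);im=cv2.resize(d["frame"][a:b,c:e,::-1],None,fx=f,fy=f,interpolation=cv2.INTER_CUBIC)
    cv2.imwrite(f"pics/{n}{t}.png",im)
E
python3 look.py 12
```

```text
15.0167 [0.57331517 0.01862955 0.14039813] [ 0.68022562 -0.58168316  0.35258268]
```

View pics/side12.png

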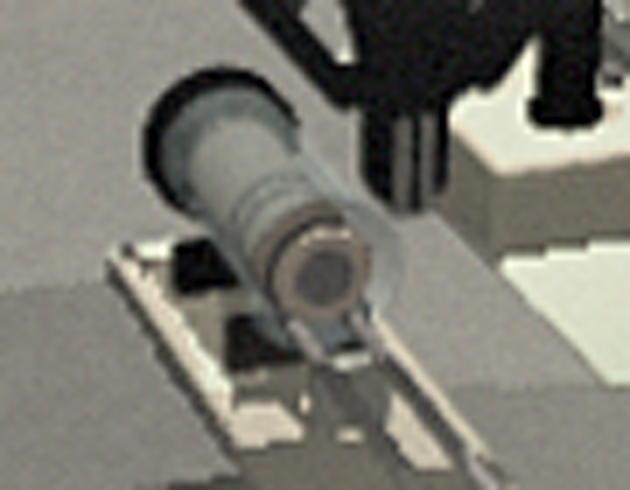

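View pics/top12.png

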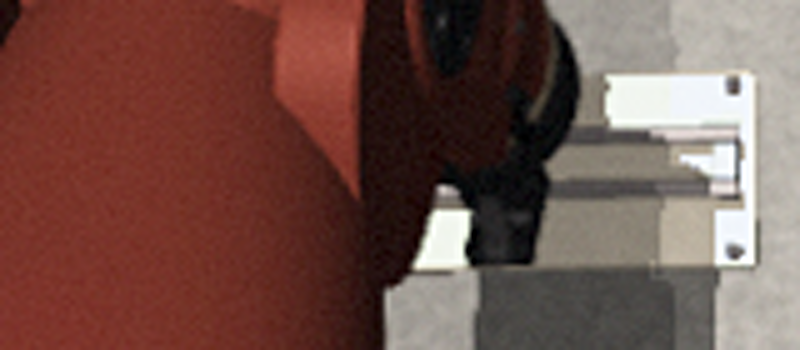

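View pics/wrist12.png

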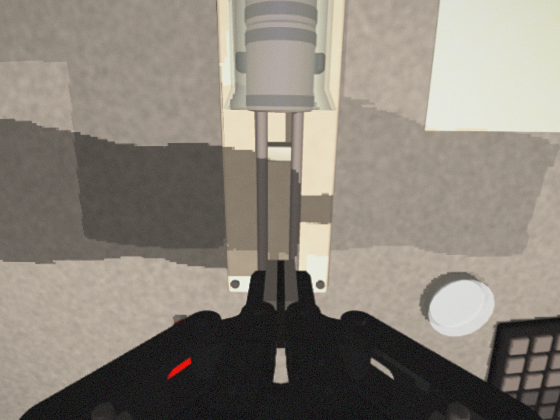

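The force read -11 N at the end, so I'm clearing the arm away to measure where the rear end sits relative to the rim.

>>> send_rows --series '[{"linear": [-4, 0, -2], "twist": [0, 0, 0], "hand": 0}, {"linear": [-8, 0, -4], "twist": [0, 0, 0], "hand": 0}, {"linear": [-12, 0, -4], "twist": [0, 0, 0], "hand": 0}, {"linear": [-16, 0, -4], "twist": [0, 0, 0], "hand": 0}, {"linear": [-20, 0, -4], "twist": [0, 0, 0], "hand": 0}]'

```text
clock: 15.58
position: [0.5711, -0.1801, 0.1763]
tcp_rot: [0.0, 0.707, 0.707, 0.001]
force: [1.1, 0.6, 0.2]
gripper_width: 0.0002
```

```bash
python3 look.py 13; python3 - <<'E'
import cv2
a=cv2.imread("pics/wrist12.png");cv2.imwrite("pics/wz.png",cv2.resize(a[70:150,205:355],None,fx=5,fy=5,interpolation=cv2.INTER_CUBIC))
E
```

```text
15.5833 [ 0.57112398 -0.18009364  0.17630552] [1.0542276  0.64465716 0.21299285]
```

View pics/top13.png

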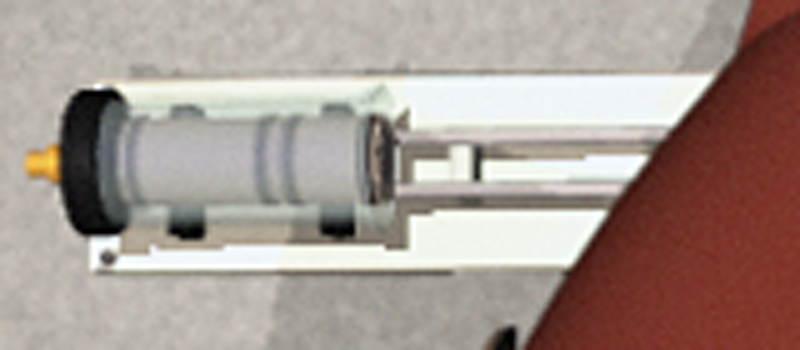

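View pics/side13.png

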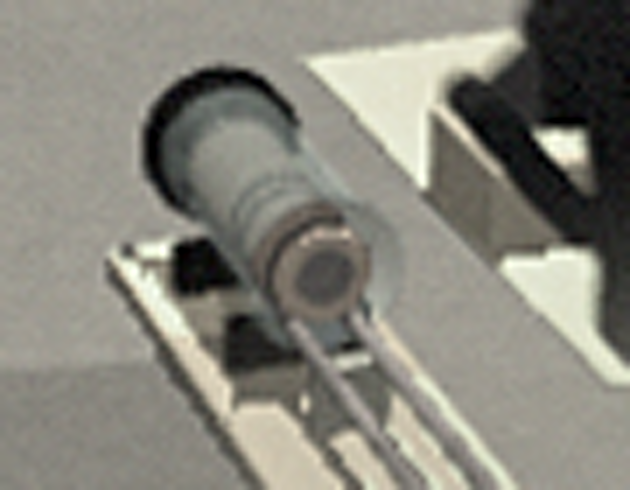

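View pics/wz.png

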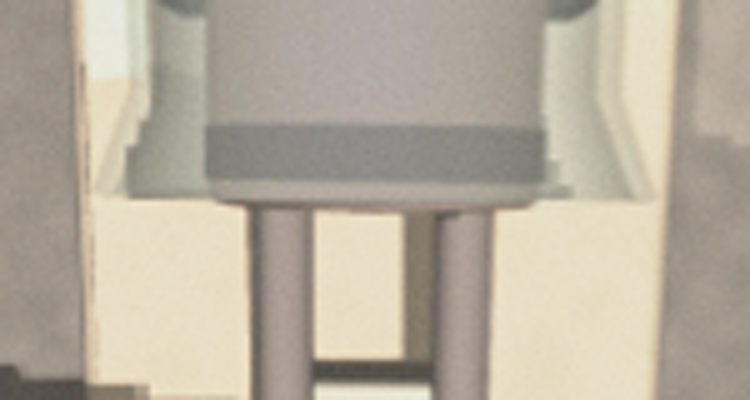

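```bash
python3 - <<'E'
from h import *
from ov import M,ty
d=imaging.grab_frame("top")
u=np.array([np.cos(ty),np.sin(ty),0]);z=np.array([0,0,1])
for y in (-.006,-.003,0,.003,.006,.01):
    p=M+y*u
    f=lambda q:((proj(d,q)[0]-[90,165]+.5)*5-.5).round(0)
    print(y,"cyl top",f(p+.02*z),"bot",f(p-.02*z),"rim top",f(p+.034*z),"rim mid L/R",f(p+[.034,0,0]),f(p-[.034,0,0]),"rimbot",f(p-.034*z))
print("closed inner",f(M+.12*u+.02*z))
im=cv2.resize(d["frame"][175:225,150:182,::-1],None,fx=14,fy=12,interpolation=cv2.INTER_CUBIC);cv2.imwrite("pics/tz.png",im)
E
```

```text
-0.006 cyl top [386. 155.] bot [406. 166.] rim top [379. 151.] rim mid L/R [396.  84.] [396. 238.] rimbot [412. 170.]
-0.003 cyl top [379. 155.] bot [399. 166.] rim top [372. 151.] rim mid L/R [389.  84.] [390. 238.] rimbot [406. 170.]
0 cyl top [372. 156.] bot [392. 167.] rim top [365. 152.] rim mid L/R [382.  84.] [383. 238.] rimbot [399. 170.]
0.003 cyl top [365. 156.] bot [386. 167.] rim top [358. 152.] rim mid L/R [376.  85.] [376. 238.] rimbot [393. 170.]
0.006 cyl top [359. 156.] bot [379. 167.] rim top [351. 152.] rim mid L/R [369.  85.] [369. 239.] rimbot [386. 170.]
0.01 cyl top [349. 156.] bot [370. 167.] rim top [342. 152.] rim mid L/R [360.  85.] [360. 239.] rimbot [377. 171.]
closed inner [101. 161.]
```

View pics/tz.png

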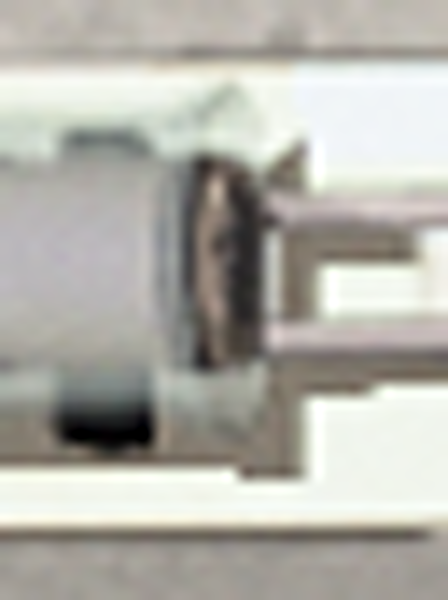

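The rim tip sits at crop column 383 and the short's rear edge at 370–394, so it is level with the mouth to within about 1 mm. I want it 1–2 mm deeper to be certain it is fully inside. In case the 11 N was the knuckles meeting the rim, I'll push with the tool tilted, tips leading.

>>> send_rows --series '[{"linear": [4, 0, 0], "twist": [0, 0.06, 0], "hand": 0}, {"linear": [8, 0, 0.5], "twist": [0, 0.13, 0], "hand": 0}, {"linear": [12, 0.05, 2.5], "twist": [0, 0.2, 0], "hand": 0}, {"linear": [16, 0.1, 4.5], "twist": [0, 0.26, 0], "hand": 0}, {"linear": [19.5, 0.1, 6], "twist": [0, 0.26, 0], "hand": 0}]'

```text
clock: 16.2
position: [0.5715, 0.0156, 0.1149]
tcp_rot: [-0.094, 0.702, 0.699, 0.093]
force: [1.5, -0.7, -0.4]
gripper_width: 0.0
```

```bash
cat > d.py <<'E'
from h import *
import sys
o=get_obs();print(o["clock"],o["position"],o["force"])
p=[float(a) for a in sys.argv[1:4]]
A=down(np.radians(89.5))@R.from_rotvec([0,.26,0]).as_matrix()
delta(p,A)
E
python3 d.py .5720 .05 .070
```

```text
16.2 [0.57145398 0.01557561 0.11488841] [ 1.54655637 -0.73154353 -0.36368579]
shift cm [2.14 0.05 5.24] rot [-0.004 -0.006  0.004] deg [-0.2 -0.3  0.2]
```

>>> send_rows --series '[{"linear": [0.8, 0, 2], "twist": [0, 0, 0], "hand": 0}, {"linear": [1.6, 0, 3.8], "twist": [0, 0, 0], "hand": 0}, {"linear": [2.1, 0, 4.8], "twist": [0, 0, 0], "hand": 0}, {"linear": [2.1, 0, 5.2], "twist": [0, 0, 0], "hand": 0}, {"linear": [2.1, 0, 5.2], "twist": [0, 0, 0], "hand": 0}]'

```text
clock: 16.62
position: [0.5706, 0.0505, 0.0695]
tcp_rot: [-0.095, 0.702, 0.7, 0.092]
force: [-0.4, -1.0, 0.3]
gripper_width: 0.0001
```

```bash
python3 d.py .5720 .08 .070;python3 look.py 14
```

```text
16.6167 [0.57064384 0.05050723 0.06946189] [-0.39770057 -0.97236673  0.31472242]
shift cm [2.86 0.13 0.72] rot [-0.006 -0.006  0.005] deg [-0.3 -0.3  0.3]
16.6167 [0.57064384 0.05050723 0.06946189] [-0.39770057 -0.97236673  0.31472242]
```

View pics/wrist14.png

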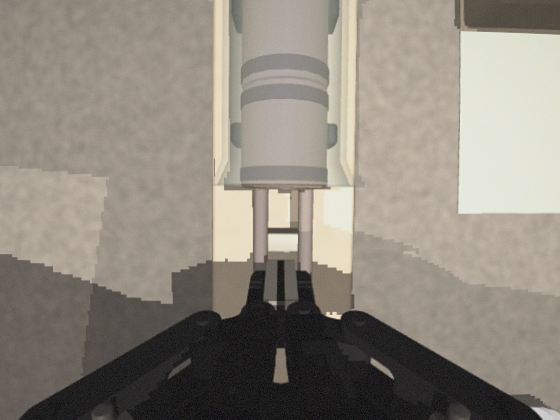

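The near-overhead wrist view shows the short's rear at row 187 against the rim at row 186, so level or a hair out. A gentle push follows.

>>> send_rows --series '[{"linear": [0.9, 0.1, 0.2], "twist": [0, 0, 0], "hand": 0}, {"linear": [1.7, 0.1, 0.45], "twist": [0, 0, 0], "hand": 0}, {"linear": [2.3, 0.1, 0.6], "twist": [0, 0, 0], "hand": 0}, {"linear": [2.7, 0.1, 0.7], "twist": [0, 0, 0], "hand": 0}, {"linear": [2.85, 0.1, 0.72], "twist": [0, 0, 0], "hand": 0}]'

```text
clock: 17.18
position: [0.5732, 0.0792, 0.0717]
tcp_rot: [-0.094, 0.702, 0.7, 0.093]
force: [0.4, 0.5, 0.1]
gripper_width: 0.0002
```

```bash
python3 d.py .5720 .084 .070;python3 look.py 15
```

```text
17.1833 [0.57316817 0.07919675 0.07169385] [0.36043818 0.48410368 0.141529  ]
shift cm [ 0.42 -0.12  0.29] rot [-0.003 -0.005  0.005] deg [-0.2 -0.3  0.3]
17.1833 [0.57316817 0.07919675 0.07169385] [0.36043818 0.48410368 0.141529  ]
```

View pics/wrist15.png

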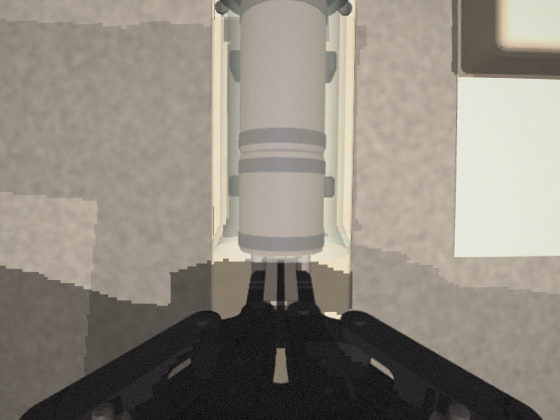

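>>> send_rows --series '[{"linear": [0.2, -0.1, 0.2], "twist": [0, 0, 0], "hand": 0}, {"linear": [0.35, -0.1, 0.25], "twist": [0, 0, 0], "hand": 0}, {"linear": [0.45, -0.1, 0.27], "twist": [0, 0, 0], "hand": 0}, {"linear": [0.45, -0.1, 0.27], "twist": [0, 0, 0], "hand": 0}]'

```text
clock: 17.67
position: [0.5722, 0.0835, 0.0701]
tcp_rot: [-0.094, 0.702, 0.699, 0.093]
force: [-0.6, -0.3, -0.2]
gripper_width: -0.0002
```

```bash
python3 d.py .5720 .0865 .070
```

```text
17.6667 [0.57218493 0.08348204 0.07005365] [-0.61683908 -0.3367056  -0.1957101 ]
shift cm [ 0.29 -0.02  0.08] rot [-0.003 -0.005  0.004] deg [-0.2 -0.3  0.2]
```

>>> send_rows --series '[{"linear": [0.1, 0, 0.03], "twist": [0, 0, 0], "hand": 0}, {"linear": [0.2, 0, 0.05], "twist": [0, 0, 0], "hand": 0}, {"linear": [0.25, 0, 0.06], "twist": [0, 0, 0], "hand": 0}, {"linear": [0.25, 0, 0.06], "twist": [0, 0, 0], "hand": 0}]'

```text
clock: 18.0
position: [0.5722, 0.0862, 0.0701]
tcp_rot: [-0.094, 0.702, 0.699, 0.093]
force: [-0.3, -0.0, -0.7]
gripper_width: -0.0006
```

```bash
python3 d.py .5720 .0865 .070; python3 look.py 16
```

```text
18.0 [0.57215918 0.08617266 0.07013064] [-0.30729598 -0.02260785 -0.74197404]
shift cm [ 0.03 -0.02  0.02] rot [-0.003 -0.005  0.004] deg [-0.2 -0.3  0.2]
18.0 [0.57215918 0.08617266 0.07013064] [-0.30729598 -0.02260785 -0.74197404]
```

View pics/wrist16.png

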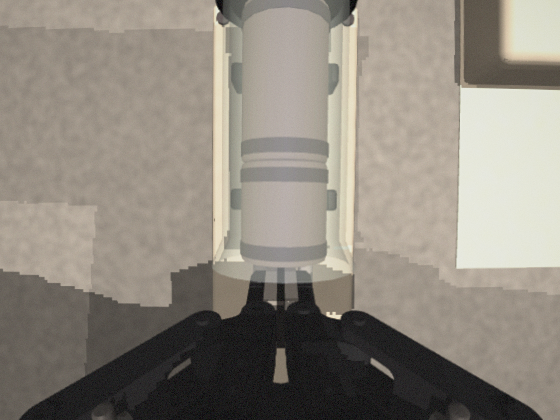

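```bash
python3 - <<'E'
from h import *
from ov import M,ty
d=imaging.grab_frame("wrist")
T=d["camera_from_world"];print("cam",-T[:3,:3].T@T[:3,3])
u=np.array([np.cos(ty),np.sin(ty),0]);z=np.array([0,0,1])
f=lambda q:proj(d,q)[0].round(1)
for y in (-.003,0,.003,.006):
    p=M+y*u
    print(y,"cyl top",f(p+.02*z),"bot",f(p-.02*z),"rim top",f(p+.034*z),"rim L/R",f(p+[.034,0,0]),f(p-[.034,0,0]),"rimbot",f(p-.034*z))
im=cv2.resize(d["frame"][230:300,205:365,::-1],None,fx=5,fy=5,interpolation=cv2.INTER_CUBIC);cv2.imwrite("pics/wz2.png",im)
E
```

```text
cam [0.57233206 0.13050122 0.21574333]
-0.003 cyl top [280.9 277.7] bot [280.9 258.2] rim top [280.9 287.5] rim L/R [352.2 266.4] [209.6 266.8] rimbot [280.9 253.3]
0 cyl top [280.9 270.6] bot [280.9 252.7] rim top [280.9 279.6] rim L/R [352.3 260.2] [209.6 260.6] rimbot [280.9 248.2]
0.003 cyl top [281.  263.4] bot [281.  247.2] rim top [281.  271.6] rim L/R [352.5 253.9] [209.5 254.4] rimbot [281.  243.1]
0.006 cyl top [281.  256.2] bot [281.  241.6] rim top [281.  263.7] rim L/R [352.6 247.7] [209.5 248.1] rimbot [281.  237.9]
```

View pics/wz2.png

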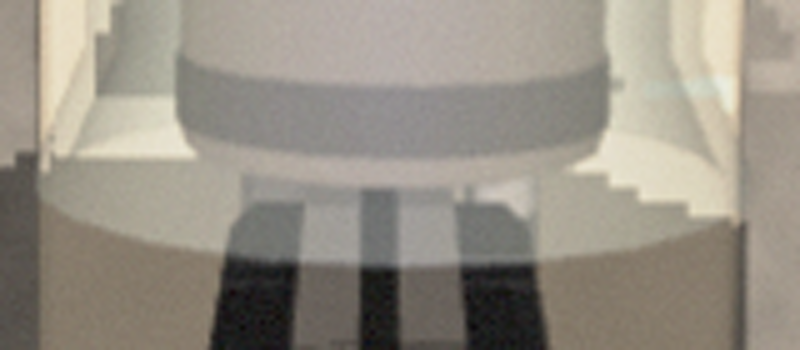

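Projecting into this view puts the rim at row 283 (y≈-1.3 mm) and the short's rear top edge at row 267 (y≈+1.3 mm). The rear is therefore about 2 mm inside the mouth, with no contact force. I'm retreating straight back.

>>> send_rows --series '[{"linear": [-2, 0, -0.5], "twist": [0, 0, 0], "hand": 0}, {"linear": [-5, 0, -1.3], "twist": [0, 0, 0], "hand": 0}, {"linear": [-8, 0, -4], "twist": [0, -0.05, 0], "hand": 0}, {"linear": [-10, 0, -8], "twist": [0, -0.15, 0], "hand": 0}, {"linear": [-13, 0, -11], "twist": [0, -0.26, 0], "hand": 0}]'

```text
clock: 18.62
position: [0.5718, -0.0672, 0.1422]
tcp_rot: [-0.001, 0.709, 0.705, 0.0]
force: [1.1, 0.4, -0.5]
gripper_width: 0.0001
```

>>> send_rows --series '[{"linear": [-4, -4, 0], "twist": [0, 0, 0], "hand": 0}, {"linear": [-8, -8, 0], "twist": [0, 0, 0], "hand": 0}, {"linear": [-10, -12, 0], "twist": [0, 0, 0], "hand": 0}, {"linear": [-11, -15, 0], "twist": [0, 0, 0], "hand": 0}, {"linear": [-11, -15, 0], "twist": [0, 0, 0], "hand": 0}]'

```text
clock: 19.03
position: [0.4177, -0.1771, 0.142]
tcp_rot: [-0.002, 0.71, 0.704, -0.0]
force: [0.5, 0.2, 0.3]
gripper_width: -0.0001
```

```bash
python3 look.py 17; python3 - <<'E'
from h import *
for n in("top","side"): cv2.imwrite(f"pics/{n}F.png",imaging.grab_frame(n)["frame"][:,:,::-1])
E
```

```text
19.0333 [ 0.41772867 -0.17707155  0.14204154] [0.5366332  0.15109674 0.33154404]
```

View pics/top17.png

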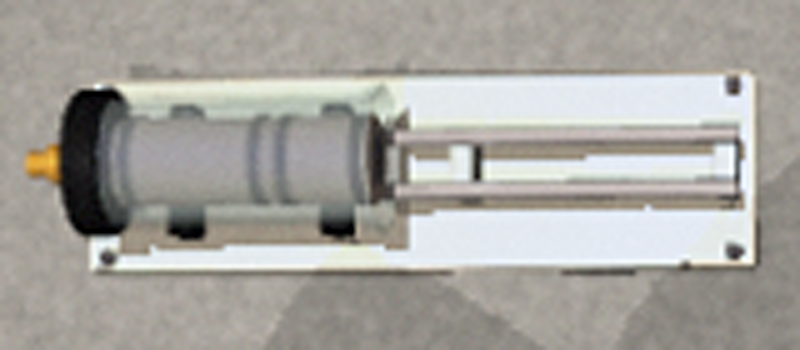

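View pics/sideF.png

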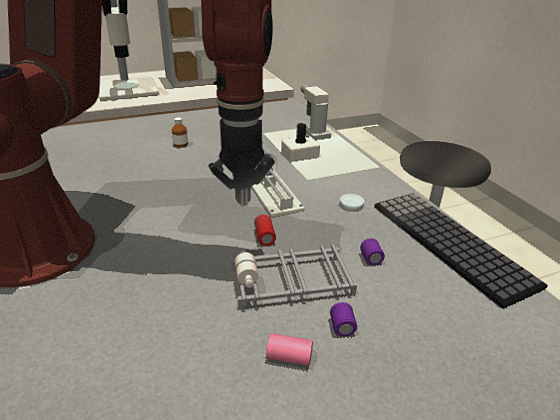

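View pics/topF.png

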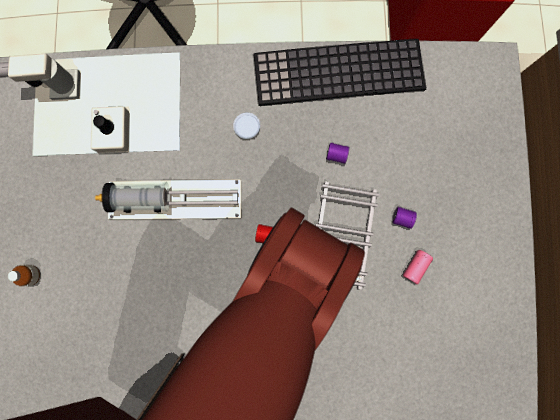

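The top crop shows the stack about 2–3 mm deeper than before (short's rear at columns 366–388, rim at 383). The spigot filter is still in its lane at (246,268) in the side view, the look-alikes have not moved, and the arm is clear. Handing in.

```bash
python3 -c "
from workcell import bot
print(bot.close_job())"
```

```text
the job is handed in; nothing more can be done
None
```

Both plain cartridges are in the tube, the long one at the closed end and the short one behind it. The job was handed in at about 19 s on the robot's clock, well under the 69 s limit. I laid each cartridge on the rails and pushed it with the closed fingers, and the short one pushed the long one deeper.

**Final checks:** The last top and wrist views put the short one's outer end about 2–3 mm inside the mouth, good to about 2 mm. The spigot filter is still in its lane, the purple, red and pink look-alikes have not moved, and the arm was clear of everything.

**What disagreed:** At the end of the first push of the short cartridge the wrist read 11 N, which I could not explain. It may have been the gripper touching the rim. The short one was then only level with the mouth, so I pushed again with the tool tilted and the fingertips leading. That second push showed no contact force, although the pictures show the cartridges moved about 2–3 mm.

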